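# Probe three contacts of a test box in order

### The job

Take the probe from its rest and touch its tip on the sprung contacts of the test box in this order: the one in the round collar, then the square collar, then the triangular collar, each time pressing the pin lightly a few millimetres in and holding it there for about a second. Keep off the fourth contact, which has no collar, and do not shift the brass adapter, the steel weight or the round gauge. Finally hang the probe back in the slot of its rest, upright with its flange lying on the shelf, and let go.

Things in the scene. Friction and masses are not known exactly. Their poses are not given: they have to be found in the camera images.
- probe: Loose upright hand probe, 167 mm long, 0.16 kg. Origin on its axis at the flange's underside, z up. Heights from there: flange disc 40 mm across 0 to 5 mm; black square handle 22 x 22 mm 5 to 88 mm (small round cap to 92); below, steel shaft 12 mm across to -45 mm, then a cone to a rounded tip 5 mm across at -75 mm. x and y are square to the handle's faces.
- grip (a point): Point on the probe's axis where the handle is best gripped, 52 mm above the probe's origin.
- tip (a point): Lowest point of the probe's tip, on its axis 75 mm below the probe's origin.
- rest: Fixed stand: steel foot 100 x 90 x 12 mm, upright at its back, and an aluminium shelf 76 x 76 mm, 8 mm thick, top 103 mm above the table, x -28 to +48 mm. A slot 20 mm wide runs through the shelf from its -x edge to x = +10 mm. The probe's shaft hangs in the slot at x = 0, its flange lying on the shelf. Origin on the table under the seat, z up.
- seat (a point): Point on the slot's centre line at the level of the shelf's top (103 mm above the table), where the probe's origin belongs when it is hung up.
- testbox: Fixed grey box 150 x 150 mm, 40 mm high, flat grey lid on top. Four contacts stand on the lid in a 2 x 2 pattern about 68 mm apart; which is where differs each time. Two black cable glands stick out 14 mm from its +x side. Origin at the centre of its underside.
- pt_round: Fixed sprung contact on the lid of the test box, inside a black round collar 37 mm across, 4 mm thick, 7 mm high. In the middle a steel pin with a flat round head 14 mm across, whose top stands 14 mm above the lid. Origin on the pin's axis at the lid surface, z up. It carries the pin.
- pt_square: Fixed sprung contact on the lid of the test box, inside a black square collar 37 x 37 mm, 4 mm thick, 7 mm high. In the middle a steel pin with a flat round head 14 mm across, whose top stands 14 mm above the lid. Origin on the pin's axis at the lid surface, z up. It carries the pin.
- pt_tri: Fixed sprung contact on the lid of the test box, inside a black triangular collar of 55 mm sides, 4 mm thick, 7 mm high. In the middle a steel pin with a flat round head 14 mm across, whose top stands 14 mm above the lid. Origin on the pin's axis at the lid surface, z up. It carries the pin.
- pt_bare: Fixed sprung contact on the lid of the test box, with no collar, only a flat steel washer 18 mm across; to be left alone. In the middle a steel pin with a flat round head 14 mm across, whose top stands 14 mm above the lid. Origin on the pin's axis at the lid surface, z up. It carries the pin.
- top_round (a point): Centre of the flat top of the pin head (14 mm across) of pt_round; moves down with the pin.
- pin_round (a joint): How far the pin of pt_round is pushed in, m: 0 free, 0.006 bottomed. It takes 1.3 N to start, about 3 N at 0.0025 and 5 N at the bottom.
- top_square (a point): Centre of the flat top of the pin head (14 mm across) of pt_square; moves down with the pin.
- pin_square (a joint): How far the pin of pt_square is pushed in, m: 0 free, 0.006 bottomed. It takes 1.3 N to start, about 3 N at 0.0025 and 5 N at the bottom.
- top_tri (a point): Centre of the flat top of the pin head (14 mm across) of pt_tri; moves down with the pin.
- pin_tri (a joint): How far the pin of pt_tri is pushed in, m: 0 free, 0.006 bottomed. It takes 1.3 N to start, about 3 N at 0.0025 and 5 N at the bottom.
- top_bare (a point): Centre of the flat top of the pin head (14 mm across) of pt_bare; moves down with the pin.
- pin_bare (a joint): How far the pin of pt_bare is pushed in, m: 0 free, 0.006 bottomed. It takes 1.3 N to start, about 3 N at 0.0025 and 5 N at the bottom.
- adapter: Bystander: loose upright brass pipe adapter with a hexagon, 30 mm across, 48 mm high; origin at its foot.
- weight: Bystander: loose steel knobbed weight 40 mm across, 46 mm high; origin at its foot.
- gauge: Bystander: loose round black digital gauge lying on its back, 92 mm across, 30 mm thick, with a stem; origin under its centre.

How it is judged (in metres and radians):
On the way, in this order (a step that is already met when the one before it is completed fails the run):
1. the probe is lifted at least 30 mm above its seat (z of probe in the frame of seat above 0.03 m), for 0.1 s.
2. the probe's tip presses the pin in the round collar at least 1.5 mm in, for half a second (value of joint pin_round above 0.0015 m and distance between tip and top_round below 0.01 m and contact force between probe and pt_round above 0.3 N), for 0.5 s.
3. the probe's tip presses the pin in the square collar at least 1.5 mm in, for half a second (value of joint pin_square above 0.0015 m and distance between tip and top_square below 0.01 m and contact force between probe and pt_square above 0.3 N), for 0.5 s.
4. the probe's tip presses the pin in the triangular collar at least 1.5 mm in, for half a second (value of joint pin_tri above 0.0015 m and distance between tip and top_tri below 0.01 m and contact force between probe and pt_tri above 0.3 N), for 0.5 s.
At the end, for the whole second after the job is handed in: The probe hangs at rest in the slot of its rest: its origin within 12 mm of the seat sideways and 4 mm in height, upright within 0.12 rad; all four pins are out again (within 1 mm) (horizontal distance between probe and seat below 0.012 m and z of probe in the frame of seat between -0.004 and 0.004 m and angle between probe's own z axis and vertical below 0.12 rad and linear speed of probe below 0.02 m/s and angular speed of probe below 0.2 rad/s and value of joint each of pin_round, pin_square, pin_tri, pin_bare below 0.001 m); the robot touches nothing.
It fails at once if the fourth contact, without a collar, is touched (value of joint pin_bare above 0.001 m or contact force between anything else and pt_bare above 1 N).
It fails at once if a contact is pressed with more than 20 N (contact force between anything else and pt_round above 20 N or contact force between anything else and pt_square above 20 N or contact force between anything else and pt_tri above 20 N).
It fails at once if the adapter, the weight or the gauge is shifted by more than 20 mm (distance of any of adapter, weight, gauge from where it was at the start of the episode above 0.02 m).
It also fails if it takes over 66 s, if anything falls off the work surface, if the arm or the gripper's body presses on something with over 40 N, if the wrist force passes 120 N, or if a joint passes its speed limit or range.

### The arm

A 7-joint arm with a two-finger parallel gripper is mounted at the origin on the work surface. World frame = base frame: x ahead of the robot, y to its left, z up, the work surface at z = 0. Lengths are in mm, angles in rad, forces in N, time in s.
With the tool pointing down it reaches from about 400 to 875 mm from the base axis. Payload 4.4 kg.
Tool frame: the origin (TCP) lies midway between the tips of the shut fingers; the grasp point (between the pads) lies 19 mm behind it; z points along the fingers, y is the line along which they close (so a half turn about z gives the same grasp; the last joint's range is limited). The gripper opens to 85 mm and grips with 20 to 120 N. Pads are 22 mm wide; open, the fingers measure 114 mm over their backs; the gripper's body (76 mm by 85 mm) begins 54 mm behind the grasp point. The pads swing forward as they close: fully open they stand 13 mm farther back than shut.
Start: joints at [1.273, 0.628, 0.038, 1.517, -0.027, 0.996, -0.02], TCP at [149.352, -632.623, 209.413] pointing down, gripper open.
Joint ranges: [-3.06, 3.06], [-0.37, 2.12], [-1.25, 1.32], [0.18, 2.47], [-1.1, 4.24], [0.23, 1.98], [-2.94, 2.94]. Speed limits (rad/s): [2.57, 2.57, 3.14, 3.14, 3.14, 3.14, 3.14].

### API

Orientations are given as [roll, pitch, yaw] about the fixed x, y, z axes, in that order (R = Rz(yaw) Ry(pitch) Rx(roll)).
In Python, from cell import telemetry, eyes, ctrl, finder gives the robot as it stands.
- The arm moves only by the tool move_arm, never from a script. Its argument "steps" is a list of rows, each a list of 7 numbers: the turn, a rotation vector about the world's x, y, z in degrees, then the shift along the world's x, y, z in m, then the finger opening in m, from 0 to 0.0854. A call has 1 to 5 rows; each row shifts and turns the commanded pose from where the row before left it; what a row does not reach is not made up. A row lasts 1/10 s, in which the tool goes at most 50 mm and 8.59 degrees, less where a joint would pass 70% of its speed; a pose out of reach is approached as far as the arm can. A call with a gripper value outside its range is refused whole. The fingers move at their own pace and stop on an object; the grip force is fixed at half the most. Time passes only in rows, so rows that do not move let the fingers close. It gives the time, the measured TCP pose, the force, the opening and the grip force at its end, in the units of the state.
- telemetry.read_state(): the state, without advancing time (a new reading comes with each control period).
- eyes.get_image(name): name is "scene" or "top"; returns (picture, depth): 400x640x3 uint8, blue, green, red; 400x640 float32, mm along the optical axis (not along the pixel's ray), 0 where there is no reading.
- eyes.calibration(name): a dict with "fx", "fy", "cx", "cy" (pixels), "distortion" ([k1, k2, p1, p2, k3] as OpenCV has them; the pictures are not rectified), "position" and "attitude" of the camera in the world. Camera axes: x right, y down, z forward; pixel columns grow to the right and rows downward; lengths in mm; the calibration is good to about 2 mm. A picture is of the moment at which its call begins. calibration takes no time and is no camera call.
- ctrl.finish_job(): hands the job in; it is judged then, once.
Trained networks look in the newest picture that a camera, given by its name, has taken for a name from the list of things; names that differ only in an ending like _2 or _b are one class to them, and where a whole thing is asked for, a point or a joint stands for the part that bears it (a point fixed in the world has none). Each returns a list of dicts, best first, with "confidence" (0 to 1); they miss things now and then, are a little off and sometimes report something else, mostly with a low value. They report only what shows in the picture. A call takes as long as a camera call.
- finder.boxes_of(camera, name): "location" ([x, y, z] in mm, in the coordinates of the camera as it stood for that picture, good to about 4 mm: the middle of the surface that is visible of it).
- finder.cut_out(camera, name): "mask" (400x640 bool, what is visible of it).
- finder.pinpoint(camera, name): "location" ([x, y, z] in mm, in the coordinates of the camera as it stood for that picture, good to about 4 mm: a listed point, or the origin of a listed thing).
The state is a dict: "clock": time; "qpos": joint angles; "qd": joint speeds; "tau": joint torques, N m; "eef_pos": TCP position; "tool_rot": TCP orientation; "force": force on the tool from outside, world axes, zero at the start; "torque": the same for the moment, N m; "width": finger opening in mm; "gripper_force": force on a finger pad.
Only numpy, scipy, OpenCV 4.12 (cv2) and the standard library are available. Lean on these libraries where they do the work, as an engineer would, in place of code of your own. Each camera call takes 0.05 s, during which the arm holds its last target. There are 200 camera calls.

## Working session

There is one attempt and no reset: what is moved stays moved. The work goes in short steps, Python scripts to look and compute and a tool call to move; the robot and the scene stay as the last step left them, time stands still between calls to the robot, and variables do not carry over. Pictures are saved under pics/ and viewed, at most 10 in all, crops included, and the job is handed in when it is done.

Besides the shell and the picture viewer there is one more tool, called after ">>>" as a command line: name --pt "numbers of a row" for each row, then --argument value for the rest. move_arm: Moves the arm, as the interface text tells. Its arguments: {"type":"object","properties":{"steps":{"type":"array"}},"required":["steps"]}

```bash
mkdir -p pics; cat > h.py <<'E'
import numpy as np, cv2
from scipy.spatial.transform import Rotation as R
from cell import telemetry, eyes, ctrl, finder
def cam(n):
    c=eyes.calibration(n); a=np.array(c["attitude"],float)
    M=a if a.shape==(3,3) else R.from_euler('xyz',a).as_matrix()
    return c,M,np.array(c["position"],float)
def w(n,p):
    c,M,t=cam(n); return M@np.array(p)+t
E
python3 - <<'E'
from h import *
print(eyes.calibration("top"),eyes.calibration("scene"))
for n in("scene","top"):
    im,d=eyes.get_image(n); cv2.imwrite(f"pics/{n}0.png",im); np.save(f"pics/{n}0.npy",d)
    for k in ["probe","grip","tip","rest","seat","testbox","top_round","top_square","top_tri","top_bare","adapter","weight","gauge"]:
        r=finder.pinpoint(n,k)
        print(n,k,[(w(n,q["location"]).round(1).tolist(),round(q["confidence"],2)) for q in r[:2]])
s=telemetry.read_state();print(s)
E
```

```text
{'fx': 361.1507307156397, 'fy': 361.1507307156397, 'cx': 321.2782261438347, 'cy': 197.00535340652283, 'distortion': array([-0.03160465,  0.        ,  0.        ,  0.        ,  0.        ]), 'position': array([567.85988986, -21.49045445, 772.45804302]), 'attitude': array([-3.06855243, -0.00542867, -1.58629479])} {'fx': 414.3621996797676, 'fy': 414.3621996797676, 'cx': 319.87500338361826, 'cy': 201.81763586511053, 'distortion': array([-0.10183055,  0.        ,  0.        ,  0.        ,  0.        ]), 'position': array([1139.28683034,   28.6483707 ,  892.77622934]), 'attitude': array([-2.55838846,  0.01287246,  1.63345347])}
scene probe []
scene grip [([494.0, -257.2, 159.0], 0.84)]
scene tip []
scene rest []
scene seat [([492.6, -260.5, 102.1], 0.57), ([493.3, -257.1, -0.8], 0.31)]
scene testbox [([560.2, 217.7, 1.9], 0.95), ([593.9, 177.9, 56.9], 0.24)]
scene top_round [([494.3, -259.9, 159.0], 0.73), ([596.8, 175.4, 58.0], 0.57)]
scene top_square [([526.9, 186.7, 54.5], 0.46)]
scene top_tri [([537.2, 252.1, 53.3], 0.44)]
scene top_bare [([537.6, 251.1, 39.2], 0.64), ([606.3, 241.9, 5
[... 855 characters left out ...]
 'qpos': array([ 1.27322782,  0.62840004,  0.03847395,  1.51740896, -0.02700182,
        0.99632141, -0.01999563]), 'qd': array([ 9.55465298e-04,  1.86702345e-03, -2.21217705e-04,  9.11118986e-04,
        8.27720947e-04, -8.07606318e-05,  1.74020849e-03]), 'tau': array([ 1.05044783e-03, -5.63262606e+01,  1.22594599e+00, -1.93777800e+01,
        1.10035233e-02,  1.63752462e-03, -3.88694320e-05]), 'eef_pos': array([ 149.34705586, -632.61041572,  209.41004553]), 'tool_rot': array([-3.14157141e+00, -5.26034838e-05,  2.31767761e-01]), 'force': array([ 0.24423584,  0.2341096 , -0.55707942]), 'torque': array([ 0.01276638, -0.02027135, -0.00259263]), 'gripper_force': 0.0, 'width': 85.51001955491411}
```

View pics/top0.png

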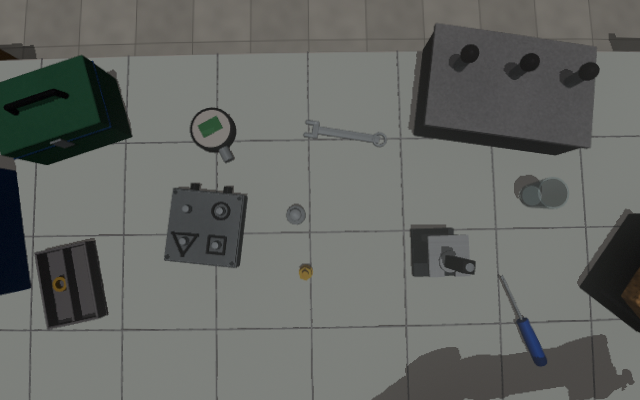

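View pics/scene0.png

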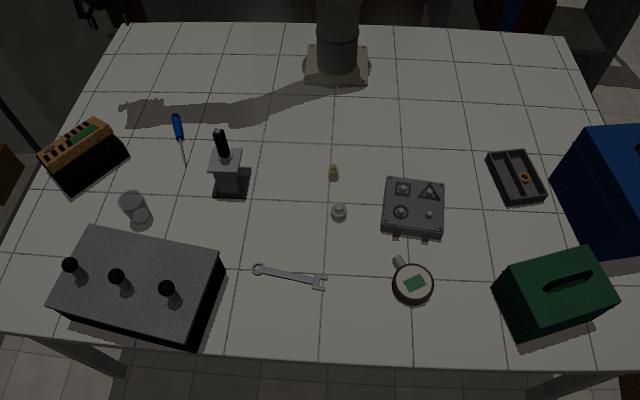

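```bash
cat >> h.py <<'E'
def cloud(n,d):
    c,M,t=cam(n); K=np.array([[c["fx"],0,c["cx"]],[0,c["fy"],c["cy"]],[0,0,1]])
    v,u=np.mgrid[0:400,0:640]; uv=np.stack([u,v],-1).reshape(-1,1,2).astype(float)
    xy=cv2.undistortPoints(uv,K,np.array(c["distortion"]))[:,0]
    P=np.c_[xy,np.ones(len(xy))]*d.reshape(-1,1)
    P=P@M.T+t; P[d.ravel()<=0]=np.nan
    return P.reshape(400,640,3)
def sel(P,x,y,z):
    Q=P.reshape(-1,3); return Q[(Q[:,0]>x[0])&(Q[:,0]<x[1])&(Q[:,1]>y[0])&(Q[:,1]<y[1])&(Q[:,2]>z[0])&(Q[:,2]<z[1])]
def rect(Q): return len(Q), Q.mean(0).round(1), [np.round(a,1) for a in cv2.minAreaRect(Q[:,:2].astype(np.float32))]
E
python3 - <<'E'
from h import *
ims=[]
for n in("top","scene"):
    P=cloud(n,np.load(f"pics/{n}0.npy"))
    print(n,"table z",np.nanmedian(sel(P,(500,560),(-150,-50),(-20,20))[:,2]))
    for lab,a in dict(shelf=((420,580),(-340,-180),(97,108)),htop=((440,540),(-310,-210),(186,200)),hand=((440,540),(-310,-210),(120,190)),foot=((400,600),(-360,-160),(6,17)),lid=((440,680),(100,330),(36,43)),box=((440,680),(100,330),(20,60))).items():
        Q=sel(P,*a)
        if len(Q)>4: print(lab,*rect(Q))
    for lab,c in dict(round=(598,177),bare=(600,245),sq=(527,186),tri=(539,252)).items():
        Q=sel(P,(c[0]-14,c[0]+14),(c[1]-14,c[1]+14),(50,60))
        if len(Q): print(lab,len(Q),Q.mean(0).round(1),(Q[:,:2].min(0)+Q[:,:2].max(0)).round(1)/2)
    im=cv2.imread(f"pics/{n}0.png")
    for (x,y) in ([(380,200),(155,175)] if n=="top" else [(180,115),(370,165)]):
        ims.append(cv2.resize(im[y:y+100,x:x+100],(290,290),interpolation=cv2.INTER_CUBIC))
m=np.vstack([np.hstack(ims[:2]),np.hstack(ims[2:])])
cv2.imwrite("pics/crops.png",cv2.convertScaleAbs(m,alpha=1.6))
E
```

```text
top table z -0.12998208615056228
shelf 1266 [ 511.1 -254.1  103.1] [array([ 504.9, -259.4]), array([76.7, 78.2]), np.float64(0.5)]
htop 203 [ 495.2 -258.4  191.7] [array([ 494.9, -259.5]), array([22.6, 22.2]), np.float64(80.0)]
hand 258 [ 497.2 -251.3  161.2] [array([ 495. , -259.4]), array([22.9, 22.3]), np.float64(80.1)]
foot 890 [ 510.  -240.3   11.8] [array([ 505.2, -258.9]), array([ 88.8, 102.8]), np.float64(88.8)]
lid 4327 [564.2 213.5  39.6] [array([563.5, 213.7]), array([147.1, 146.6]), np.float64(83.7)]
box 5479 [564.5 210.3  39.9] [array([570.3, 212.8]), array([149.9, 162.6]), np.float64(83.2)]
round 39 [597.4 177.6  53.4] [597.5 178.1]
bare 41 [602.8 246.6  53.3] [602.5  246.25]
sq 41 [528.7 186.2  53.7] [528.4 187. ]
tri 38 [537.7 251.2  53.5] [540.9  251.15]
scene table z -0.12773803675185036
shelf 637 [ 512.9 -257.   102. ] [array([ 505.3, -258.8]), array([80.2, 78.6]), np.float64(1.0)]
htop 73 [ 498.  -258.8  191. ] [array([ 496., -259.]), array([22.5, 25.3]), np.float64(84.1)]
hand 270 [ 502.6 -256.5  157.3] [array([ 495.8, -259.2]), array([24.2, 25.6]), np.float64(81.0)]
foot 539 [ 517.6 -244.3   11.5] [array([ 506. , -258.2]), array([103.8,  91.2]), np.float64(0.6)]
lid 2390 [571.4 214.4  39.6] [array([566.3, 214.4]), array([146.8, 149.9]), np.float64(83.3)]
box 3311 [577.1 212.2  39.3] [array([573.5, 213.6]), array([150.6, 164.7]), np.float64(83.5)]
round 25 [598.4 178.4  53.2] [597.85 178.  ]
bare 25 [603.9 247.6  53.1] [604.15 247.25]
sq 22 [529.6 187.   53.3] [528.85 187.05]
tri 24 [538.2 254.1  53.4] [538.4 254.7]
```

View pics/crops.png

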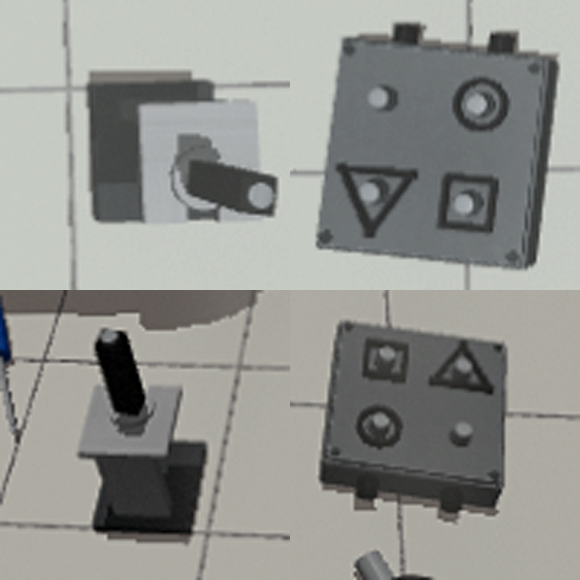

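The top view shows the contacts at px: round (221,211), bare (186,209), square (216,244) and triangle (183,243). The probe hangs in its rest at about (450,260). The slot opens toward the robot (-x), and the handle yaw is about -10°.

>>> move_arm --pt "0 0 -8 0.02 0.02 0.03 0.07" --pt "0 0 -8 0.033 0.036 0 0.07" --pt "0 0 -7.3 0.033 0.036 0 0.07" --pt "0 0 0 0.033 0.036 0 0.07" --pt "0 0 0 0.033 0.036 0 0.07"

```text
clock: 1.9
eef_pos: [302.6, -467.1, 239.7]
tool_rot: [3.141, -0.001, -0.175]
force: [-0.3, -0.1, 0.2]
width: 69.7
gripper_force: 0.0
```

>>> move_arm --pt "0 0 0 0.033 0.036 0 0.07" --pt "0 0 0 0.033 0.036 0 0.07" --pt "0 0 0 0.033 0.036 0 0.07" --pt "0 0 0 0.033 0.036 0 0.07" --pt "0 0 0 0 0 0 0.07"

```text
clock: 2.4
eef_pos: [439.7, -317.1, 239.4]
tool_rot: [-3.137, -0.003, -0.162]
force: [0.8, -0.2, 0.1]
width: 70.2
gripper_force: 0.0
```

>>> move_arm --pt "0 0 0 0.031 0.033 0 0.06" --pt "0 0 0 0.031 0.032 0 0.06" --pt "0 0 0 0 0 0 0.06" --pt "0 0 0 0 0 0 0.06"

```text
clock: 2.8
eef_pos: [495.9, -258.8, 239.3]
tool_rot: [3.142, 0.0, -0.172]
force: [-0.1, -0.2, -0.2]
width: 60.0
gripper_force: 0.0
```

>>> move_arm --pt "0 0 0 -0.0007 -0.0005 -0.03 0.06" --pt "0 0 0 0 0 -0.03 0.06" --pt "0 0 0 0 0 -0.03 0.06" --pt "0 0 0 0 0 -0.012 0.06" --pt "0 0 0 0 0 0 0.06"

```text
clock: 3.3
eef_pos: [492.7, -260.9, 136.1]
tool_rot: [-3.141, 0.004, -0.177]
force: [-0.5, 0.3, 0.4]
width: 60.0
gripper_force: 0.0
```

>>> move_arm --pt "0 0 0 0 0 0 0.03" --pt "0 0 0 0 0 0 0.015" --pt "0 0 0 0 0 0 0.015" --pt "0 0 0 0 0 0 0.01" --pt "0 0 0 0 0 0 0.01"

```text
clock: 3.8
eef_pos: [495.6, -260.6, 138.9]
tool_rot: [3.141, -0.003, -0.175]
force: [0.1, 0.4, 6.6]
width: 21.0
gripper_force: 58.7
```

>>> move_arm --pt "0 0 0 0 0 0.01 0.005" --pt "0 0 0 0 0 0.03 0.005" --pt "0 0 0 0 0 0.04 0.005" --pt "0 0 0 0 0 0.02 0.005" --pt "0 0 0 0 0 0 0.005"

```text
clock: 4.3
eef_pos: [496.6, -261.1, 241.1]
tool_rot: [3.14, -0.007, -0.175]
force: [0.1, -0.7, -1.4]
width: 21.3
gripper_force: 59.1
```

```bash
python3 - <<'E'
from h import *
ims=[]
for n in("top","scene"):
    im,d=eyes.get_image(n)
    print(telemetry.read_state()["eef_pos"], telemetry.read_state()["force"])
    P=cloud(n,d)
    c,M,t=cam(n)
    for k in("grip","tip","probe"):
        print(n,k,[(w(n,q["location"]).round(1).tolist(),round(q["confidence"],2)) for q in finder.pinpoint(n,k)[:2]])
    r=cv2.projectPoints(np.array([[495.,-259,180]]),cv2.Rodrigues(M.T)[0],-M.T@t,np.array([[c["fx"],0,c["cx"]],[0,c["fy"],c["cy"]],[0,0,1]]),np.array(c["distortion"]))[0].ravel().astype(int)
    x,y=r-60; print(x,y)
    ims.append(cv2.resize(im[max(y,0):y+120,x:x+120],(400,400),interpolation=cv2.INTER_CUBIC))
cv2.imwrite("pics/lift.png",cv2.convertScaleAbs(np.hstack(ims),alpha=1.6))
E
```

```text
[ 495.33191839 -260.38148674  238.97715815] [ 0.61065579  0.19808904 -2.26780897]
top grip [([494.8, -263.5, 253.9], 0.91)]
top tip [([496.9, -262.9, 130.6], 0.71)]
top probe [([495.7, -263.1, 203.2], 0.72), ([597.9, 178.8, 54.9], 0.68)]
405 205
[ 493.67028885 -259.54240478  236.00364965] [-0.37532055  0.02066912 -2.07320888]
scene grip [([488.7, -261.6, 252.6], 0.88), ([464.9, 6.4, 0.0], 0.4)]
scene tip [([493.6, -259.7, 124.5], 0.74)]
scene probe [([487.0, -257.8, 205.4], 0.87)]
158 74
```

View pics/lift.png

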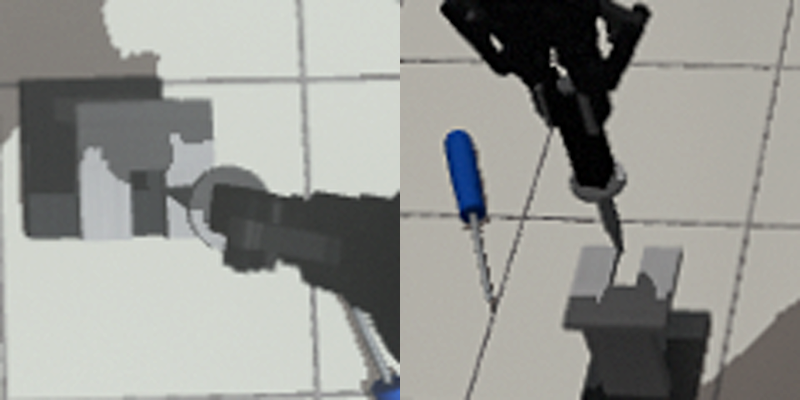

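>>> move_arm --pt "0 0 0 0.007 0.03 0 0.005" --pt "0 0 0 0.011 0.045 0 0.005" --pt "0 0 0 0.011 0.045 0 0.005" --pt "0 0 0 0.011 0.045 0 0.005" --pt "0 0 0 0.011 0.045 0 0.005"

```text
clock: 5.2
eef_pos: [545.7, -48.4, 237.0]
tool_rot: [3.141, 0.001, -0.175]
force: [1.0, -0.4, -2.1]
width: 20.8
gripper_force: 59.0
```

>>> move_arm --pt "0 0 0 0.011 0.045 0 0.005" --pt "0 0 0 0.011 0.045 0 0.005" --pt "0 0 0 0.011 0.045 0 0.005" --pt "0 0 0 0.011 0.045 0 0.005" --pt "0 0 0 0.007 0.03 0 0.005"

```text
clock: 5.7
eef_pos: [596.5, 164.6, 236.6]
tool_rot: [-3.14, 0.001, -0.171]
force: [-0.3, 0.2, -1.0]
width: 21.2
gripper_force: 59.2
```

>>> move_arm --pt "0 0 0 0 0.01 0 0.005" --pt "0 0 0 0 0 0 0.005" --pt "0 0 0 0 0 0 0.005" --pt "0 0 0 0 0 0 0.005" --pt "0 0 0 0 0 0 0.005"

```text
clock: 6.2
eef_pos: [596.8, 167.8, 237.6]
tool_rot: [3.141, -0.0, -0.178]
force: [0.1, -1.0, -1.3]
width: 20.9
gripper_force: 59.1
```

>>> move_arm --pt "0 0 0 0.0005 0.01 -0.02 0.005" --pt "0 0 0 0 0 -0.03 0.005" --pt "0 0 0 0 0 -0.005 0.005" --pt "0 0 0 0 0 0 0.005" --pt "0 0 0 0 0 0 0.005"

```text
clock: 6.7
eef_pos: [598.2, 179.3, 183.7]
tool_rot: [-3.141, -0.002, -0.176]
force: [0.4, -0.0, -1.8]
width: 21.0
gripper_force: 59.1
```

```bash
cat > look.py <<'E'
from h import *
import sys
ims=[]
s=telemetry.read_state();print(s["eef_pos"].round(1),s["force"].round(1))
for n in("top","scene"):
    im,d=eyes.get_image(n)
    s=telemetry.read_state();print(s["eef_pos"].round(1),s["force"].round(1))
    for k in("tip",):
        print(n,k,[(w(n,q["location"]).round(1).tolist(),round(q["confidence"],2)) for q in finder.pinpoint(n,k)[:2]])
    c,M,t=cam(n)
    r=cv2.projectPoints(np.array([[563.,213,50]]),cv2.Rodrigues(M.T)[0],-M.T@t,np.array([[c["fx"],0,c["cx"]],[0,c["fy"],c["cy"]],[0,0,1]]),np.array(c["distortion"]))[0].ravel().astype(int)
    x,y=r-50
    ims.append(cv2.resize(im[max(y,0):y+100,x:x+100],(400,400),interpolation=cv2.INTER_CUBIC))
cv2.imwrite(f"pics/{sys.argv[1]}.png",cv2.convertScaleAbs(np.hstack(ims),alpha=1.6))
E
python3 look.py r1
```

```text
[598.2 179.3 183.7] [ 0.4 -0.  -1.8]
[598.3 179.6 184. ] [ 0.8 -0.1 -0.9]
top tip [([539.7, 253.0, 56.0], 0.23)]
[598.1 179.9 183.9] [ 0.3  0.1 -1.7]
scene tip [([596.8, 178.9, 69.1], 0.96)]
```

View pics/r1.png

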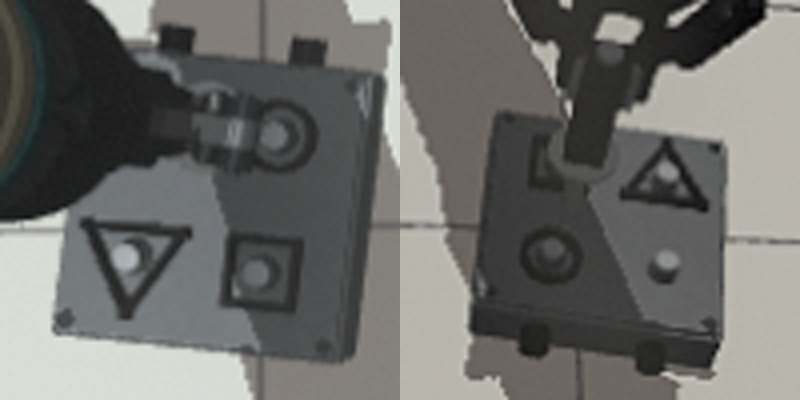

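```bash
python3 - <<'E'
from h import *
im,d=eyes.get_image("scene");P=cloud("scene",d)
for z in range(45,190,8):
    Q=sel(P,(560,640),(140,220),(z,z+8))
    if len(Q): print(z,len(Q),Q.mean(0).round(1),Q.min(0).round(0),Q.max(0).round(0))
print(telemetry.read_state()["eef_pos"].round(1))
E
```

```text
45 75 [599.8 178.6  47.4] [580. 160.  45.] [617. 197.  53.]
53 16 [598.4 178.7  54.6] [592. 174.  53.] [604. 184.  58.]
69 2 [599.  181.8  73.9] [597. 180.  71.] [601. 183.  76.]
77 3 [599.5 180.4  80.2] [599. 179.  78.] [600. 182.  84.]
85 6 [600.5 181.2  89.8] [600. 178.  86.] [601. 185.  93.]
93 6 [600.8 179.3  97. ] [600. 177.  93.] [602. 183. 100.]
101 9 [601.9 179.5 105.3] [598. 176. 103.] [604. 185. 109.]
109 13 [601.7 180.6 113. ] [599. 175. 109.] [604. 187. 116.]
117 10 [601.5 179.6 121.2] [599. 175. 118.] [603. 185. 125.]
125 3 [602.  179.9 126.6] [601. 177. 126.] [603. 184. 128.]
141 9 [611.5 176.2 147.8] [601. 162. 146.] [616. 188. 149.]
149 114 [604.  179.2 152.5] [581. 162. 149.] [617. 200. 156.]
157 30 [606.8 178.5 160.9] [594. 169. 157.] [610. 190. 164.]
165 24 [606.3 178.1 169.2] [586. 168. 165.] [609. 190. 173.]
173 26 [605.6 177.9 176.9] [583. 169. 174.] [610. 190. 180.]
181 24 [606.8 179.2 185. ] [593. 170. 181.] [610. 190. 189.]
189 29 [606.9 178.  193.1] [599. 168. 189.] [609. 189. 197.]
[597.7 179.9 183.4]
```

>>> move_arm --pt "0 0 0 0 -0.002 -0.008 0.005" --pt "0 0 0 0 0 -0.005 0.005" --pt "0 0 0 0 0 -0.003 0.005" --pt "0 0 0 0 0 0 0.005" --pt "0 0 0 0 0 0 0.005"

```text
clock: 7.45
eef_pos: [597.1, 177.9, 166.2]
tool_rot: [3.141, 0.0, -0.175]
force: [0.2, -1.1, -1.8]
width: 20.9
gripper_force: 59.3
```

>>> move_arm --pt "0 0 0 0 0 -0.002 0.005" --pt "0 0 0 0 0 0 0.005" --pt "0 0 0 0 0 0 0.005"

```text
clock: 7.75
eef_pos: [597.5, 178.0, 164.7]
tool_rot: [-3.141, -0.001, -0.175]
force: [0.5, -0.2, -1.1]
width: 21.3
gripper_force: 59.3
```

>>> move_arm --pt "0 0 0 0 0 -0.002 0.005" --pt "0 0 0 0 0 0 0.005" --pt "0 0 0 0 0 0 0.005"

```text
clock: 8.05
eef_pos: [597.4, 178.0, 162.6]
tool_rot: [-3.141, -0.001, -0.175]
force: [0.1, -0.1, 1.4]
width: 21.4
gripper_force: 59.4
```

>>> move_arm --pt "0 0 0 0 0 -0.001 0.005" --pt "0 0 0 0 0 0 0.005" --pt "0 0 0 0 0 0 0.005" --pt "0 0 0 0 0 0 0.005" --pt "0 0 0 0 0 0 0.005"

```text
clock: 8.55
eef_pos: [597.3, 178.0, 161.5]
tool_rot: [-3.141, -0.0, -0.175]
force: [1.0, 1.2, 2.0]
width: 21.1
gripper_force: 59.5
```

>>> move_arm --pt "0 0 0 0 0 0 0.005" --pt "0 0 0 0 0 0 0.005" --pt "0 0 0 0 0 0 0.005" --pt "0 0 0 0 0 0 0.005" --pt "0 0 0 0 0 0 0.005"

```text
clock: 9.05
eef_pos: [597.3, 177.9, 161.5]
tool_rot: [-3.141, -0.0, -0.175]
force: [1.1, 1.0, 0.9]
width: 20.8
gripper_force: 59.5
```

>>> move_arm --pt "0 0 0 0 0 -0.0008 0.005" --pt "0 0 0 0 0 0 0.005" --pt "0 0 0 0 0 0 0.005"

```text
clock: 9.35
eef_pos: [597.3, 177.9, 160.7]
tool_rot: [-3.141, -0.0, -0.175]
force: [0.8, 0.2, 1.8]
width: 21.0
gripper_force: 59.6
```

```bash
cat > hold.py <<'E'
from h import *
f=[];p=[]
for i in range(14):
    eyes.get_image("top"); s=telemetry.read_state(); f.append(s["force"]); p.append(s["eef_pos"])
print(np.mean(f,0).round(2),np.std(f,0).round(2),np.mean(p,0).round(2))
E
python3 hold.py
```

```text
[0.99 0.88 1.98] [0.55 0.45 0.5 ] [597.23 177.93 160.66]
```

>>> move_arm --pt "0 0 0 0 0 0.01 0.005" --pt "0 0 0 0 0 0.01 0.005" --pt "0 0 0 0 0 0 0.005" --pt "0 0 0 0 0 0 0.005"

```text
clock: 10.45
eef_pos: [596.8, 177.7, 180.8]
tool_rot: [3.141, 0.0, -0.175]
force: [-0.8, 0.1, -0.9]
width: 21.1
gripper_force: 59.3
```

```bash
python3 hold.py
```

```text
[-0.25 -0.07 -1.7 ] [0.64 0.53 0.41] [596.91 177.79 180.38]
```

>>> move_arm --pt "0 0 0 -0.02 0.003 0 0.005" --pt "0 0 0 -0.03 0.004 0 0.005" --pt "0 0 0 -0.018 0.002 0 0.005" --pt "0 0 0 0 0 0 0.005" --pt "0 0 0 0 0 0 0.005"

```text
clock: 11.65
eef_pos: [529.9, 187.0, 181.1]
tool_rot: [-3.141, -0.002, -0.175]
force: [-0.2, -0.5, -1.7]
width: 21.0
gripper_force: 59.2
```

```bash
cat > tip.py <<'E'
from h import *
im,d=eyes.get_image("scene");P=cloud("scene",d);t=telemetry.read_state()["eef_pos"]
print(t.round(1),[(w("scene",q["location"]).round(1).tolist(),round(q["confidence"],2)) for q in finder.pinpoint("scene","tip")[:2]])
for z in range(61,110,8):
    Q=sel(P,(t[0]-15,t[0]+15),(t[1]-15,t[1]+15),(z,z+8))
    if len(Q): print(z,len(Q),Q.mean(0).round(1),Q.min(0).round(0),Q.max(0).round(0))
E
python3 tip.py
```

```text
[530.5 186.8 181. ] [([531.1, 187.7, 69.5], 0.73), ([493.7, -255.8, 0.3], 0.67)]
69 4 [529.9 188.9  73.9] [528. 187.  69.] [532. 191.  77.]
77 5 [530.8 186.7  81.2] [529. 185.  78.] [532. 190.  83.]
85 8 [531.6 187.5  89.5] [527. 184.  85.] [533. 191.  92.]
93 7 [532.5 186.4  97.9] [529. 183.  96.] [535. 193. 101.]
101 11 [533.4 188.4 104.9] [532. 184. 102.] [535. 194. 108.]
109 10 [532.8 186.5 112.6] [529. 182. 110.] [536. 192. 116.]
```

>>> move_arm --pt "0 0 0 0 -0.0005 -0.008 0.005" --pt "0 0 0 0 0 -0.006 0.005" --pt "0 0 0 0 0 -0.003 0.005" --pt "0 0 0 0 0 -0.002 0.005" --pt "0 0 0 0 0 -0.001 0.005"

```text
clock: 12.25
eef_pos: [529.3, 186.1, 160.5]
tool_rot: [3.141, -0.0, -0.175]
force: [0.2, -0.7, 1.6]
width: 21.0
gripper_force: 59.7
```

```bash
python3 hold.py
```

```text
[-0.23 -1.22  1.62] [0.47 0.28 0.41] [529.24 186.19 160.76]
```

>>> move_arm --pt "0 0 0 0 0 0 0.005" --pt "0 0 0 0 0 0 0.005" --pt "0 0 0 0 0 0 0.005" --pt "0 0 0 0 0 0.01 0.005" --pt "0 0 0 0 0 0.01 0.005"

```text
clock: 13.45
eef_pos: [528.7, 187.0, 180.9]
tool_rot: [-3.141, 0.001, -0.175]
force: [0.1, 0.2, -0.9]
width: 21.0
gripper_force: 59.2
```

>>> move_arm --pt "0 0 0 0.003 0.02 0 0.005" --pt "0 0 0 0.004 0.03 0 0.005" --pt "0 0 0 0.002 0.017 0 0.005" --pt "0 0 0 0 0 0 0.005" --pt "0 0 0 0 0 0 0.005"

```text
clock: 13.95
eef_pos: [537.8, 252.8, 180.5]
tool_rot: [3.14, 0.0, -0.174]
force: [0.9, -0.3, -2.1]
width: 21.3
gripper_force: 59.2
```

```bash
python3 tip.py
```

```text
[538.  251.9 180.5] [([537.1, 252.4, 65.9], 0.82), ([603.3, 248.8, 32.9], 0.51)]
69 1 [540.6 254.1  75.1] [541. 254.  75.] [541. 254.  75.]
77 3 [539.8 253.7  80.8] [540. 252.  78.] [540. 255.  83.]
85 5 [540.7 252.8  89.9] [540. 251.  87.] [542. 255.  92.]
93 5 [541.  252.8  96.8] [540. 250.  94.] [543. 257.  99.]
101 10 [542.1 252.3 104.3] [539. 248. 101.] [544. 258. 108.]
109 8 [542.8 250.7 112.7] [540. 247. 110.] [544. 255. 115.]
```

>>> move_arm --pt "0 0 0 0 0.0005 -0.008 0.005" --pt "0 0 0 0 0 -0.006 0.005" --pt "0 0 0 0 0 -0.003 0.005" --pt "0 0 0 0 0 -0.002 0.005" --pt "0 0 0 0 0 -0.001 0.005"

```text
clock: 14.55
eef_pos: [538.0, 253.2, 160.5]
tool_rot: [3.141, 0.0, -0.175]
force: [-0.6, -1.6, 2.0]
width: 21.4
gripper_force: 59.7
```

```bash
python3 hold.py
```

```text
[-0.7  -1.65  1.82] [0.65 0.67 0.5 ] [538.14 253.62 160.72]
```

>>> move_arm --pt "0 0 0 0 0 0 0.005" --pt "0 0 0 0 0 0 0.005" --pt "0 0 0 0 0 0.015 0.005" --pt "0 0 0 0 0 0.035 0.005" --pt "0 0 0 0 0 0.03 0.005"

```text
clock: 15.75
eef_pos: [538.1, 254.9, 241.2]
tool_rot: [-3.141, 0.0, -0.174]
force: [1.1, -0.1, -2.3]
width: 21.0
gripper_force: 59.2
```

>>> move_arm --pt "0 0 0 -0.003 -0.03 0 0.005" --pt "0 0 0 -0.004 -0.045 0 0.005" --pt "0 0 0 -0.004 -0.045 0 0.005" --pt "0 0 0 -0.004 -0.045 0 0.005" --pt "0 0 0 -0.004 -0.045 0 0.005"

```text
clock: 16.25
eef_pos: [519.2, 43.1, 240.5]
tool_rot: [-3.14, -0.001, -0.174]
force: [0.5, -0.5, -1.7]
width: 21.5
gripper_force: 59.2
```

>>> move_arm --pt "0 0 0 -0.004 -0.045 0 0.005" --pt "0 0 0 -0.004 -0.045 0 0.005" --pt "0 0 0 -0.004 -0.045 0 0.005" --pt "0 0 0 -0.004 -0.045 0 0.005" --pt "0 0 0 -0.004 -0.045 0 0.005"

```text
clock: 16.75
eef_pos: [499.6, -182.2, 240.5]
tool_rot: [-3.141, -0.002, -0.174]
force: [1.2, 0.2, -1.0]
width: 21.1
gripper_force: 59.2
```

>>> move_arm --pt "0 0 0 -0.004 -0.045 0 0.005" --pt "0 0 0 0 -0.03 0 0.005" --pt "0 0 0 0 0 0 0.005" --pt "0 0 0 0 0 0 0.005" --pt "0 0 0 0 0 0 0.005"

```text
clock: 17.25
eef_pos: [495.8, -254.1, 240.3]
tool_rot: [-3.14, -0.0, -0.173]
force: [-0.1, 0.1, -2.7]
width: 21.1
gripper_force: 59.3
```

>>> move_arm --pt "0 0 0 -0.0005 -0.0055 0 0.005" --pt "0 0 0 0 0 -0.015 0.005" --pt "0 0 0 0 0 0 0.005" --pt "0 0 0 0 0 0 0.005"

```text
clock: 17.65
eef_pos: [494.8, -260.9, 225.6]
tool_rot: [-3.141, 0.0, -0.174]
force: [0.1, -0.3, -2.3]
width: 21.4
gripper_force: 59.3
```

```bash
sed -i 's/range(61,110,8)/range(100,180,8)/' tip.py; python3 tip.py; sed -e 's/563.,213,50/495.,-259,140/' look.py > look2.py; python3 look2.py s1
```

```text
[ 495.1 -261.2  226. ] [([496.0, -263.2, 112.1], 0.75)]
100 42 [ 496.1 -264.4  102.1] [ 481. -276.  100.] [ 509. -246.  105.]
108 1 [ 496.9 -258.5  115.4] [ 497. -259.  115.] [ 497. -259.  115.]
116 3 [ 496.8 -259.2  120.4] [ 496. -260.  119.] [ 498. -258.  121.]
124 6 [ 496.5 -257.3  127.6] [ 493. -261.  125.] [ 499. -256.  130.]
132 7 [ 498.5 -257.5  136.1] [ 494. -261.  132.] [ 501. -255.  139.]
140 11 [ 499.4 -258.1  144.4] [ 496. -264.  140.] [ 502. -254.  148.]
148 13 [ 498.4 -257.4  152.3] [ 496. -264.  149.] [ 501. -253.  156.]
156 12 [ 498.7 -258.2  160.7] [ 493. -265.  157.] [ 501. -254.  164.]
164 10 [ 499.  -258.7  167.9] [ 495. -264.  165.] [ 501. -255.  171.]
172 5 [ 499.5 -257.5  173.8] [ 496. -262.  173.] [ 501. -254.  175.]
[ 495.1 -261.4  226.2] [-0.8 -0.1 -2.1]
[ 495.1 -261.5  226.2] [ 0.3  0.1 -2. ]
top tip [([493.6, -259.2, 115.2], 0.86)]
[ 495.  -261.6  226.1] [ 1.2  0.2 -2. ]
scene tip [([495.0, -263.4, 113.3], 0.77)]
```

View pics/s1.png

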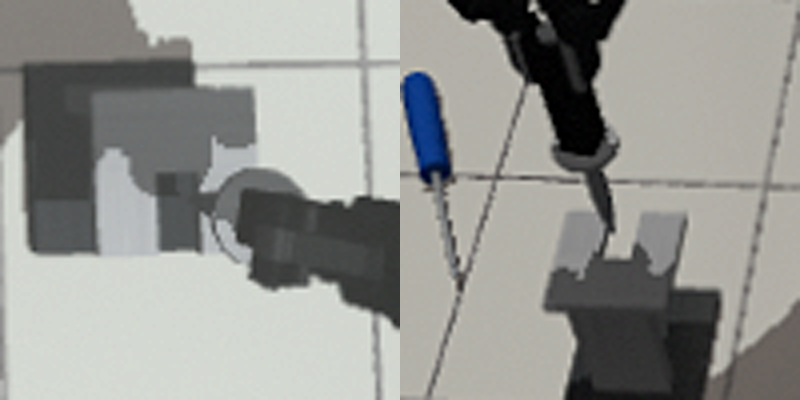

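>>> move_arm --pt "0 0 0 0 0.0015 -0.01 0.005" --pt "0 0 0 0 0 -0.015 0.005" --pt "0 0 0 0 0 -0.015 0.005" --pt "0 0 0 0 0 0 0.005" --pt "0 0 0 0 0 0 0.005"

```text
clock: 18.45
eef_pos: [494.5, -260.0, 185.3]
tool_rot: [-3.141, 0.001, -0.175]
force: [-0.5, -0.1, -0.7]
width: 20.9
gripper_force: 59.3
```

>>> move_arm --pt "0 0 0 0 0 -0.015 0.005" --pt "0 0 0 0 0 -0.015 0.005" --pt "0 0 0 0 0 -0.01 0.005" --pt "0 0 0 0 0 0 0.005" --pt "0 0 0 0 0 0 0.005"

```text
clock: 18.95
eef_pos: [495.0, -260.4, 146.1]
tool_rot: [3.141, -0.001, -0.175]
force: [0.5, -0.1, -1.8]
width: 20.7
gripper_force: 59.4
```

>>> move_arm --pt "0 0 0 0 0 -0.004 0.005" --pt "0 0 0 0 0 -0.002 0.005" --pt "0 0 0 0 0 0 0.005" --pt "0 0 0 0 0 0 0.005"

```text
clock: 19.35
eef_pos: [494.7, -260.2, 139.7]
tool_rot: [3.142, -0.0, -0.175]
force: [0.7, -0.5, -1.7]
width: 21.1
gripper_force: 59.4
```

>>> move_arm --pt "0 0 0 0 0 -0.001 0.005" --pt "0 0 0 0 0 0 0.005" --pt "0 0 0 0 0 0 0.005"

```text
clock: 19.65
eef_pos: [494.9, -260.2, 138.9]
tool_rot: [3.141, -0.001, -0.175]
force: [-1.3, 0.7, 1.9]
width: 21.2
gripper_force: 59.6
```

Contact. Next I release gently and retreat upward.

>>> move_arm --pt "0 0 0 0 0 -0.0005 0.005" --pt "0 0 0 0 0 0 0.03" --pt "0 0 0 0 0 0 0.05" --pt "0 0 0 0 0 0 0.06" --pt "0 0 0 0 0 0 0.06"

```text
clock: 20.15
eef_pos: [494.6, -260.1, 138.0]
tool_rot: [3.142, 0.0, -0.175]
force: [1.4, -0.1, 0.1]
width: 59.7
gripper_force: 0.0
```

>>> move_arm --pt "0 0 0 0 0 0.02 0.06" --pt "0 0 0 0 0 0.04 0.06" --pt "0 0 0 0 0 0.04 0.06" --pt "0 0 0 0 0 0.03 0.06" --pt "0 0 0 0 0 0 0.06"

```text
clock: 20.65
eef_pos: [497.2, -261.6, 272.6]
tool_rot: [3.139, -0.009, -0.175]
force: [-0.1, -0.3, 0.4]
width: 60.4
gripper_force: 0.0
```

```bash
python3 - <<'E'
from h import *
print(telemetry.read_state()["eef_pos"])
im,d=eyes.get_image("scene");P=cloud("scene",d)
for a in(((440,540),(-310,-210),(186,200)),((440,540),(-310,-210),(120,190)),((420,580),(-340,-180),(97,111))): print(*rect(sel(P,*a)))
for c in((598,178),(603,247),(529,187),(538,253)): print(sel(P,(c[0]-14,c[0]+14),(c[1]-14,c[1]+14),(48,60))[:,2].max())
cv2.imwrite("pics/end.png",cv2.convertScaleAbs(cv2.resize(im[100:250,150:330],(720,600)),alpha=1.6))
E
```

```text
[ 497.17354714 -261.60211185  272.55495797]
77 [ 497.9 -259.   190.9] [array([ 495.6, -259.4]), array([22.6, 23.9]), np.float64(81.2)]
273 [ 502.1 -256.7  158.5] [array([ 496.4, -259.5]), array([24.7, 24.7]), np.float64(78.1)]
663 [ 512.8 -257.   102.3] [array([ 506.4, -258.8]), array([79., 79.]), np.float64(1.4)]
57.594095990355754
56.963383741386
56.52227307092471
58.33026517036217
```

View pics/end.png

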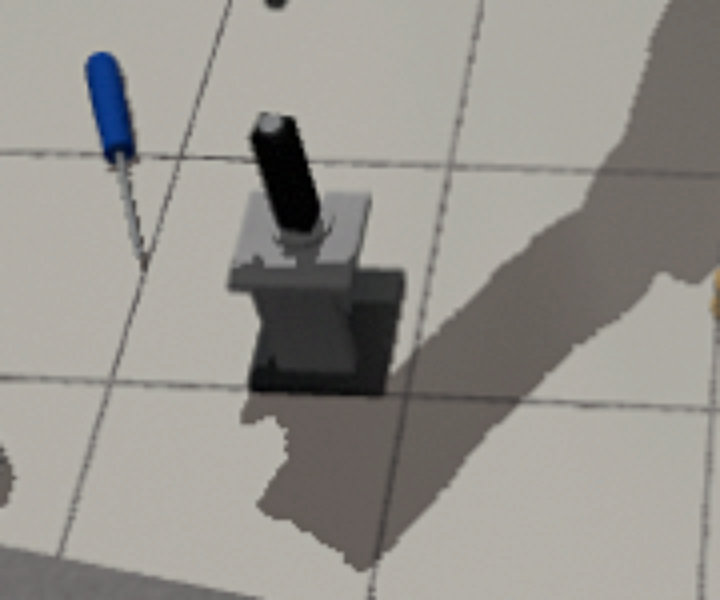

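The picture shows the probe hanging upright in the rest, with the flange on the shelf at about (300,235) and the gripper clear of it.

```bash
python3 -c "
from h import *
print(ctrl.finish_job())"
```

```text
the job is handed in; nothing more can be done
None
```

I pressed the round, square and triangular contacts in that order, each about 3 mm in (estimated from wrist force) for about a second. The probe is back upright in its slot and released, and the job is handed in; no verdict came back.

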